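# Load a connector housing the right way round into a press's sliding nest

## Robot

A 7-joint arm with a two-finger parallel gripper is mounted at the origin on the work surface. World frame = base frame: x ahead of the robot, y to its left, z up, the work surface at z = 0. Lengths are in mm, angles in rad, forces in N, time in s.
With the tool pointing down it reaches from about 400 to 875 mm from the base axis. Payload 4.4 kg.
Tool frame: the origin (TCP) lies at the very end of the fingers, on their centre line; the grasp point (between the pads) lies 19 mm behind it; z points along the fingers, y is the line along which they close (so a half turn about z gives the same grasp; the last joint's range is limited). The gripper opens to 85 mm and grips with 20 to 120 N. Pads are 22 mm wide; open, the fingers measure 114 mm over their backs; the gripper's body (76 mm by 85 mm) begins 54 mm behind the grasp point. The pads swing forward as they close: fully open they stand 13 mm farther back than shut.
Start: joints at [1.077, 0.628, 0.038, 1.517, -0.027, 0.996, -0.02], TCP at [269.694, -591.425, 231.313] pointing down, gripper open.
Joint ranges: [-3.06, 3.06], [-0.37, 2.12], [-1.25, 1.32], [0.18, 2.47], [-1.1, 4.24], [0.23, 1.98], [-2.94, 2.94]. Speed limits (rad/s): [2.57, 2.57, 3.14, 3.14, 3.14, 3.14, 3.14].

## Interface

Orientations are given as [roll, pitch, yaw] about the fixed x, y, z axes, in that order (R = Rz(yaw) Ry(pitch) Rx(roll)).
In Python, from cell import ctrl gives the robot as it stands.
- The arm moves only by the tool jog_arm, never from a script. Its argument "plan" is a list of rows, each an object of numbers: "tx", "ty", "tz": the shift along the tool's x, y, z as a fraction of full scale; "wx", "wy", "wz": the turn, a rotation vector about the tool's x, y, z as a fraction of full scale; "claw": the closure, from 0 (fully open) to 1 (shut). In form: [{"tx": .., "ty": .., "tz": .., "wx": .., "wy": .., "wz": .., "claw": ..}, ...]. A call has 1 to 12 rows; each row is the pose to reach, as a shift and turn from the pose commanded when the call began, along the tool's axes at that moment; what a row does not reach only later rows make up. Full scale, the value 1, is 300 mm for a shift and 90 degrees for a turn. A row lasts 1/10 s, in which the tool goes at most 50 mm and 8.59 degrees, less where a joint would pass 70% of its speed; a pose out of reach is approached as far as the arm can. A call with a number of a shift or a turn outside -1 to 1 is refused whole. A call with a gripper value outside its range is refused whole. The fingers move at their own pace and stop on an object; the grip force is fixed at half the most. Time passes only in rows, so rows that repeat a pose let the fingers close. It gives the time, the measured TCP pose, the force, the opening and the grip force at its end, in the units of the state.
- ctrl.read_state(): the state, without advancing time (a new reading comes with each control period).
- ctrl.get_image(name): name is "side" or "top" or "wrist"; returns a dict with "img" (480x640x3 uint8, red, green, blue), "depth" (480x640 float32, mm along the optical axis (not along the pixel's ray), 0 where there is no reading), "fx", "fy", "cx", "cy" (pixels), "position" and "orientation" of the camera in the world; the wrist camera has in their place "hand_eye" (4x4, takes a point from camera to tool coordinates, whose origin is the TCP and whose axes are the flange's). Camera axes: x right, y down, z forward; pixel columns grow to the right and rows downward; lengths in mm; the calibration is good to about 2 mm. The wrist camera is an equidistant fisheye: a pixel r from the principal point sees the ray r / f radians off the axis. A picture is of the moment at which its call begins: read the wrist's pose just before it.
- ctrl.finish_job(): hands the job in; it is judged then, once.
Trained networks look in a picture, given as the dict that the camera call returned (one of the last four; its "shot" number tells which), for a name from the list of things; names that differ only in an ending like _2 or _b are one class to them, and where a whole thing is asked for, a point or a joint stands for the part that bears it (a point fixed in the world has none). Each returns a list of dicts, best first, with "score" (0 to 1); they miss things now and then, are a little off and sometimes report something else, mostly with a low value. They report only what shows in the picture. A call takes as long as a camera call. They do not tell look-alikes from the thing itself.
- ctrl.trace(picture, thing): "pixels" (480x640 bool, what is visible of it) and "extent" ([centre column, centre row, width, height] in pixels, round what is visible of it).
The state is a dict: "clock": time; "qpos": joint angles; "qd": joint speeds; "tau": joint torques, N m; "eef_pos": TCP position; "tool_rot": TCP orientation; "force": force on the tool from outside, world axes, zero at the start; "torque": the same for the moment, N m; "width": finger opening in mm; "gripper_force": force on a finger pad.
Only numpy, scipy, OpenCV 4.12 (cv2) and the standard library are available. Lean on these libraries where they do the work, as an engineer would, in place of code of your own. Each camera call takes 0.05 s, during which the arm holds its last target. There are 200 camera calls.

## Task

Load the one large red connector housing into the sliding nest of the bench press so that it lies flat and fully down on the bed between the locators, with the open part of its hollow underside over the nest's steel key. Its two ends look alike and the underside cannot be seen, so let it down gently and feel: if it rides up on the key do not force it, but turn it end for end. Then push the loaded nest by its knob all the way in under the ram, let go, and leave the other things on the bench where they lie.

Things in the scene. Friction and masses are not known exactly. Their poses are not given: they have to be found in the camera images.
- housing_centre (a point): centre (half-way up) of the large red housing, 140 x 50 x 44 mm (x length, y width, z up), 0.16 to 0.27 kg, lying on its underside; the only large one. Both ends look alike. The underside is hollow, 124 x 34 x 11 mm deep, walled all round, but a 60 mm solid web, level with the walls, sits off-centre (up to 32 mm) towards the +x or the -x end: this pose does not tell which. Grip across y at mid-length.
- nest_bed (a point): centre of the nest, on the flat bed where the housing comes to rest, 60 mm above the bench; x along the slide into the press, y across, z up. The housing's length goes along x, its centre 22 mm above this point. Steel locators at the four corners: upright for 13 mm, then flaring 5 mm outwards up to 20 mm; 2.5 mm play on every side. The long sides are open for 100 mm in the middle.
- key_foot (a point): steel key on the nest's bed, 12 mm (x) by 24 mm (y), 8 mm high, 38.5 mm from nest_bed towards the press (+x). This point is the middle of its foot, axes as nest_bed. With the housing's web towards the other end (-x) it touches nothing; the wrong way round the web lands on it, 8 mm too high. Never press the housing on to the key with more than 40 N.
- nest_knob (a point): centre of the black upright knob on the nest's outer end: diameter 26 mm, 36 mm high, on a thinner stem; 44 mm above the bed and 195 mm from nest_bed along -x, axes as nest_bed. Pinch it from above across the slide (along y), or push it along +x.
- nest (a joint): travel of the sliding nest along its +x: 0 fully out, 0.300 m home against the stop under the ram. About 2.5 N of friction; stays where it is left. It passes through a slot in the press's clear guard (254 mm tall above the bench), 200 mm beyond the bed's centre when fully out; a seated housing clears it by 5 mm, one riding on the key jams. At home the knob is 95 mm outside the guard.
- small0: bystander: small red two-pole housing, 62 x 34 x 25 mm, lying loose on the bench; origin under its centre. Leave it where it lies.
- small1: bystander: small red two-pole housing, 62 x 34 x 25 mm, lying loose on the bench; origin under its centre. Leave it where it lies.
- small2: bystander: small red two-pole housing, 62 x 34 x 25 mm, lying loose on the bench; origin under its centre. Leave it where it lies.
- small3: bystander: small red two-pole housing, 62 x 34 x 25 mm, lying loose on the bench; origin under its centre. Leave it where it lies.
- screwdriver: bystander: screwdriver lying on the bench. Leave it where it lies.
- oil: bystander: white oil bottle, 48 mm across, 120 mm tall, standing on the bench; origin under its centre. Leave it standing.
- mallet: bystander: hammer lying on the bench. Leave it where it lies.
Not all that is in view belongs to the job. Leave any green or pink look-alike of the part that bears housing_centre alone.

How it is judged (in metres and radians):
On the way:
1. the housing lies flat and fully down in the nest, hollow over the key, while the nest is still out (z of housing_centre in the frame of nest_bed between 0.0195 and 0.0245 m and x of housing_centre in the frame of nest_bed between -0.005 and 0.005 m and y of housing_centre in the frame of nest_bed between -0.005 and 0.005 m and angle between the x axis of housing_centre and the x axis of nest_bed, either way round below 0.06 rad and angle between housing_centre's own z axis and vertical below 0.035 rad and value of joint nest below 0.1 m), for 0.2 s.
At the end, for the whole second after the job is handed in: The housing lies at rest in the nest: its centre 19.5 to 24.5 mm above the bed (22 when down), within 5 mm of the nest's centre along and across it, its length along the slide within 0.06 rad, level within 0.035 rad; the nest is pushed in to at least 294 of its 300 mm; nothing is held (z of housing_centre in the frame of nest_bed between 0.0195 and 0.0245 m and x of housing_centre in the frame of nest_bed between -0.005 and 0.005 m and y of housing_centre in the frame of nest_bed between -0.005 and 0.005 m and angle between the x axis of housing_centre and the x axis of nest_bed, either way round below 0.06 rad and angle between housing_centre's own z axis and vertical below 0.035 rad and value of joint nest above 0.294 m and linear speed of housing below 0.02 m/s); the robot touches nothing.
It fails at once if the housing is forced on to the key (more than 40 N) (contact force between housing and nest_c17 above 40 N).
It fails at once if a bystander is moved by more than 30 mm (distance of any of small0, small1, small2, small3, screwdriver, oil, mallet from where it was at the start of the episode above 0.03 m).
It also fails if it takes over 67 s, if anything falls off the work surface, if the arm or the gripper's body presses on something with over 40 N, if the wrist force passes 120 N, or if a joint passes its speed limit or range.

## Working session

There is one attempt and no reset: what is moved stays moved. The work goes in short steps, Python scripts to look and compute and a tool call to move; the robot and the scene stay as the last step left them, time stands still between calls to the robot, and variables do not carry over. Pictures are saved under pics/ and viewed, at most 10 in all, crops included, and the job is handed in when it is done.

Besides the shell and the picture viewer there is one more tool, called after "Emit:" as a command line: name --argument value ..., lists and objects as JSON in quotes. jog_arm: Moves the arm, as the interface text tells. Shift numbers are shares of 300 mm and turn numbers shares of 90 degrees, none past 1 either way. Its arguments: {"type":"object","properties":{"plan":{"type":"array"}},"required":["plan"]}

```bash
mkdir -p pics; cat > h.py <<'E'
import numpy as np, cv2
from scipy.spatial.transform import Rotation as R
from cell import ctrl
def cloud(p):
    d=p["depth"];v,u=np.mgrid[0:480,0:640]
    P=np.stack([(u-p["cx"])/p["fx"]*d,(v-p["cy"])/p["fy"]*d,d],-1)
    o=np.array(p["orientation"]);M=o if o.shape==(3,3) else R.from_euler("xyz",o).as_matrix()
    W=P@M.T+np.array(p["position"]);W[d<=0]=np.nan
    return W
def save(p,n): cv2.imwrite(f"pics/{n}.png",p["img"][:,:,::-1])
E
python3 - <<'E'
from h import *
for c in("top","side"):
    p=ctrl.get_image(c);save(p,c);W=cloud(p);np.savez(f"{c}.npz",W=W,img=p["img"])
    print(c,p["position"],p["orientation"],p["fx"])
    for t in("housing_centre","nest_bed","nest_knob","key_foot","oil","small0","screwdriver","mallet"):
        for r in ctrl.trace(p,t)[:4]:
            m=r["pixels"];q=W[m];q=q[~np.isnan(q[:,0])]
            print(t,round(r["score"],2),np.round(r["extent"]),np.round(np.median(q,0)) if len(q) else 0, np.round(np.percentile(q,[2,98],axis=0)).tolist() if len(q) else 0)
print(ctrl.read_state())
E
```

```text
top [ 337.10719343 -133.48867747 1091.32732776] [-2.95028746 -0.01750968 -1.55812984] 494.4714065971111
housing_centre 0.87 [178. 301.  43.  67.] [400. 160.  43.] [[336.0, 130.0, 8.0], [467.0, 195.0, 47.0]]
housing_centre 0.75 [395. 238.  32.  70.] [ 539. -294.   43.] [[474.0, -323.0, 7.0], [609.0, -268.0, 48.0]]
housing_centre 0.67 [265. 307.  58.  71.] [387. -24.  44.] [[328.0, -70.0, 23.0], [449.0, 21.0, 48.0]]
nest_bed 0.84 [207. 206. 149.  54.] [603. 108.  60.] [[552.0, -38.0, 55.0], [656.0, 253.0, 118.0]]
nest_bed 0.54 [395. 238.  32.  69.] [ 539. -294.   43.] [[474.0, -324.0, 2.0], [608.0, -268.0, 48.0]]
nest_knob 0.9 [211. 204. 147.  55.] [604. 108.  60.] [[552.0, -38.0, 54.0], [657.0, 254.0, 117.0]]
key_foot 0.61 [209. 205. 146.  52.] [603. 108.  60.] [[551.0, -39.0, 52.0], [657.0, 253.0, 116.0]]
oil 0.64 [190. 138.  29.  33.] [749. 150.  78.] [[736.0, 134.0, 10.0], [772.0, 175.0, 122.0]]
small0 0.6 [480. 256.  30.  14.] [ 503. -479.   25.] [[483.0, -512.0, 3.0], [522.0, -451.0, 29.0]]
small0 0.59 [358. 321.  31.  32.] [ 362. -216.   24.] [[332.0, -245.0, -0.0], [391.0, -188
[... 1909 characters left out ...]
446.0, 29.0]]
{'clock': 0.9, 'qpos': array([ 1.07717832,  0.62836337,  0.03848093,  1.51739296, -0.02700122,
        0.99627044, -0.01997968]), 'qd': array([ 0.0003578 , -0.00024635, -0.00067337, -0.00074927, -0.00099493,
       -0.00079917,  0.0004258 ]), 'tau': array([-1.05704837e-04, -5.63256991e+01,  1.22550678e+00, -1.93785024e+01,
        1.08519461e-02,  1.41389773e-03,  9.23559362e-07]), 'eef_pos': array([ 269.72505293, -591.42992971,  231.33908803]), 'tool_rot': array([ 3.14151009e+00, -5.19853648e-05,  4.27828247e-01]), 'force': array([-0.4520177 ,  0.40075574, -0.60320259]), 'torque': array([-0.00126065,  0.04969681,  0.02078199]), 'gripper_force': 0.0, 'width': 85.65474387356927}
```

View pics/top.png

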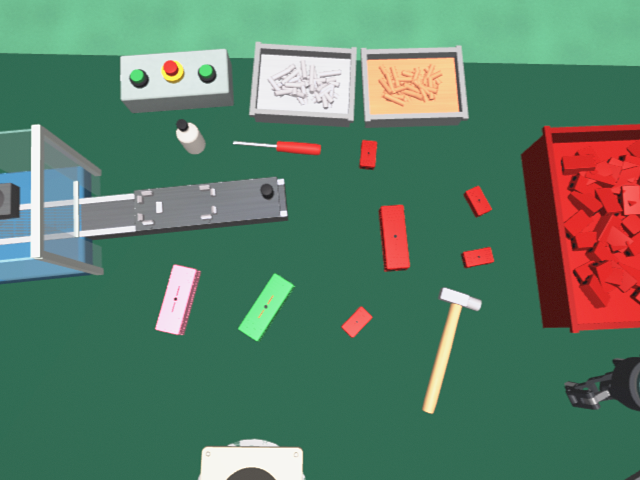

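View pics/side.png

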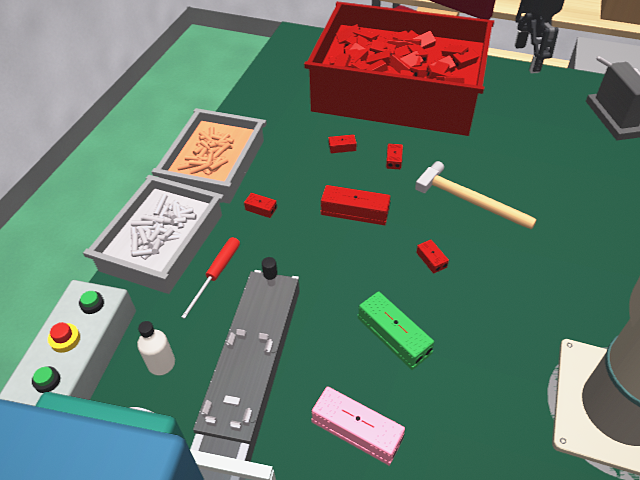

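Large red candidates in the top view: red (395,237), pink (178,300) and green (266,307). The small reds are at (369,154), (478,201), (478,257) and (357,321). Only the one at (395,237) is both large (~135 mm) and red, so it is the target. The nest runs from the knob at (267,190) left to the guard, with the key at (159,207). I'll measure both and enlarge a crop.

```bash
python3 - <<'E'
from h import *
T=np.load("top.npz");S=np.load("side.npz")
for n,D in(("top",T),("side",S)):
    W=D["W"];img=D["img"].astype(int)
    m=(abs(W[...,0]-540)<100)&(abs(W[...,1]+294)<70)&(W[...,2]>38)&(W[...,2]<50)
    q=W[m];print(n,"housing top",cv2.minAreaRect(q[:,:2].astype(np.float32)),np.median(q[:,2]))
    nb=(W[...,0]>530)&(W[...,0]<680)&(W[...,1]>-60)&(W[...,1]<290)
    m=nb&(W[...,2]>54)&(W[...,2]<64);q=W[m];print("plate",cv2.minAreaRect(q[:,:2].astype(np.float32)),np.median(q[:,2]))
    m=nb&(W[...,2]>95);q=W[m];print("knob",cv2.minAreaRect(q[:,:2].astype(np.float32)),q[:,2].max(),len(q))
    b=img.min(-1)>150
    cc=cv2.connectedComponentsWithStats((b&nb&(W[...,2]>50)&(W[...,2]<95)).astype(np.uint8))
    for i in range(1,cc[0]):
        if cc[2][i,4]>8: print("bright",cc[3][i].round(),cc[2][i,4],np.nanmedian(W[cc[1]==i],0).round(1))
im=T["img"][:,:,::-1]
a=cv2.resize(im[190:285,340:460],None,fx=4,fy=4,interpolation=2);b=cv2.resize(im[165:260,125:305],None,fx=4,fy=4,interpolation=2)[:, :]
c=np.zeros((560,760,3),np.uint8);a=cv2.resize(a,(300,238));b=cv2.resize(b,(720,380)) 
c=np.zeros((600,720,3),np.uint8);c[:200,:252]=cv2.resize(a,(252,200));c[210:590]=b
cv2.imwrite("pics/crop.png",c)
E
```

```text
top housing top ((543.4151000976562, -296.28570556640625), (140.08111572265625, 51.53657531738281), 5.373309135437012) 43.81508644934979
plate ((605.814208984375, 109.42047882080078), (92.10326385498047, 308.611572265625), 6.8404541015625) 59.663873732904676
knob ((620.85595703125, -24.592212677001953), (24.728065490722656, 24.395017623901367), 88.2512435913086) 126.50855071333581 158
bright [207. 189.] 84 [634.5 105.4  76. ]
bright [146. 192.] 51 [622.6 235.2  75.3]
bright [139. 198.] 35 [610.  249.1  74.7]
bright [159. 207.] 75 [593.6 208.8  66.9]
bright [213. 209.] 37 [589.2  91.2  74.5]
bright [139. 217.] 41 [570.5 244.7  76.2]
bright [206. 216.] 49 [573.  106.2  74.2]
bright [147. 222.] 48 [558.1 227.5  74.4]
side housing top ((541.8451538085938, -292.9544677734375), (139.75042724609375, 55.310386657714844), 3.729593515396118) 44.6483734544546
plate ((605.2166748046875, 112.45462799072266), (91.43367767333984, 309.08599853515625), 6.747265815734863) 60.90566657880771
knob ((620.9786376953125, -19.84490394592285), (26.187231063842773, 25.58161163330078), 66.37735748291016) 127.05055328567062 266
bright [240. 332.] 48 [627.4  99.3  78. ]
bright [231. 338.] 72 [636.5 115.7  78.3]
bright [263. 336.] 48 [587.9  94.9  77. ]
bright [269. 345.] 61 [572.  108.6  77.8]
bright [231. 400.] 113 [593.9 211.1  69.1]
bright [206. 407.] 84 [621.9 237.6  77.3]
bright [247. 415.] 80 [558.  229.8  77.1]
bright [210. 419.] 59 [608.7 252.8  75.8]
bright [235. 424.] 62 [569.9 248.3  75.5]
```

View pics/crop.png

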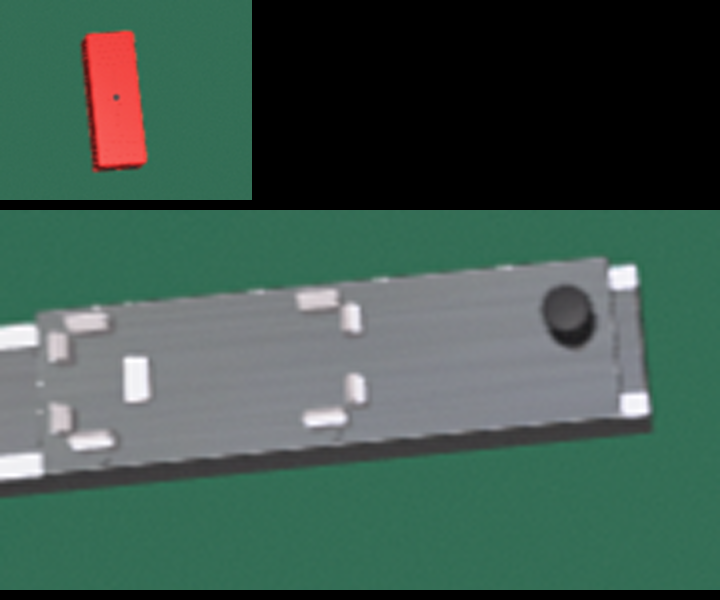

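The crop shows one large red housing (black dot at its centre, yaw ≈ 4.5°) and the nest's locators, with the white key towards the press. The numbers are consistent. Knob (621,-22) + 195 mm along (-0.118,0.993) gives the bed at (598,171.5), and the key computes to (593.4,210), against (593.8,210) measured.

Emit:
jog_arm --plan '[{"tx":0.95,"ty":-0.523,"tz":0.27,"wz":0.222,"claw":0},{"tx":0.95,"ty":-0.523,"tz":0.27,"wz":0.222,"claw":0},{"tx":0.95,"ty":-0.523,"tz":0.27,"wz":0.222,"claw":0},{"tx":0.95,"ty":-0.523,"tz":0.27,"wz":0.222,"claw":0},{"tx":0.95,"ty":-0.523,"tz":0.27,"wz":0.222,"claw":0},{"tx":0.95,"ty":-0.523,"tz":0.27,"wz":0.222,"claw":0},{"tx":0.95,"ty":-0.523,"tz":0.27,"wz":0.222,"claw":0},{"tx":0.95,"ty":-0.523,"tz":0.27,"wz":0.222,"claw":0},{"tx":0.95,"ty":-0.523,"tz":0.27,"wz":0.222,"claw":0},{"tx":0.95,"ty":-0.523,"tz":0.27,"wz":0.222,"claw":0}]'

```text
invalid input at $.plan[0]: expected keys tx, ty, tz, wx, wy, wz, claw
```

```bash
cat >> h.py <<'E'
def wrist_cloud(p,s):
    v,u=np.mgrid[0:480,0:640].astype(float);x=(u-p["cx"])/p["fx"];y=(v-p["cy"])/p["fy"]
    th=np.hypot(x,y)+1e-9
    ray=np.stack([np.sin(th)*x/th,np.sin(th)*y/th,np.cos(th)],-1)
    H=np.array(p["hand_eye"]);M=R.from_euler("xyz",s["tool_rot"]).as_matrix()
    o=M@H[:3,3]+s["eef_pos"]; return o, ray@(M@H[:3,:3]).T
def plane(o,d,z): t=(z-o[2])/d[...,2]; return o+d*t[...,None]
def go(x,y,z,psi=None):
    s=ctrl.read_state();M=R.from_euler("xyz",s["tool_rot"]).as_matrix()
    p=s["tool_rot"][2];w=0 if psi is None else (np.degrees(p)-psi)/90
    print("rows:",np.round(M.T@(np.array([x,y,z])-s["eef_pos"])/300,4),"wz",round(w,4),"psi",np.degrees(p).round(2),s["eef_pos"].round(1),"F",s["force"].round(2),s["torque"].round(3),"t",s["clock"],"w",s["width"],"q7",s["qpos"][6].round(2))
E
python3 - <<'E'
from h import *
s=ctrl.read_state();p=ctrl.get_image("wrist");save(p,"w1")
o,d=wrist_cloud(p,s);P=plane(o,d,44)
for r in ctrl.trace(p,"housing_centre")[:2]:
    q=P[r["pixels"]][:,:2].astype(np.float32);print(r["score"],r["extent"],cv2.minAreaRect(q))
i=p["img"].astype(int);m=(i[...,0]>180)&(i[...,1]<90)
cc=cv2.connectedComponentsWithStats(m.astype(np.uint8))
k=1+cc[2][1:,4].argmax();q=P[cc[1]==k][:,:2].astype(np.float32);print("col",cc[3][k],cc[2][k],cv2.minAreaRect(q))
go(542.5,-294.5,150,4.5)
E
```

```text
col [540.76518762 119.24453437] [  403     0   237   285 41761] ((451.3011474609375, -779.9851684570312), (368.278076171875, 338.2261657714844), 29.501667022705078)
rows: [ 1.2379 -0.5234  0.2712] wz 0.2223 psi 24.51 [ 269.7 -591.4  231.4] F [ 0.35  0.16 -0.06] [-0.006 -0.074  0.011] t 1.0 w 85.90927126553132 q7 -0.02
```

View pics/w1.png

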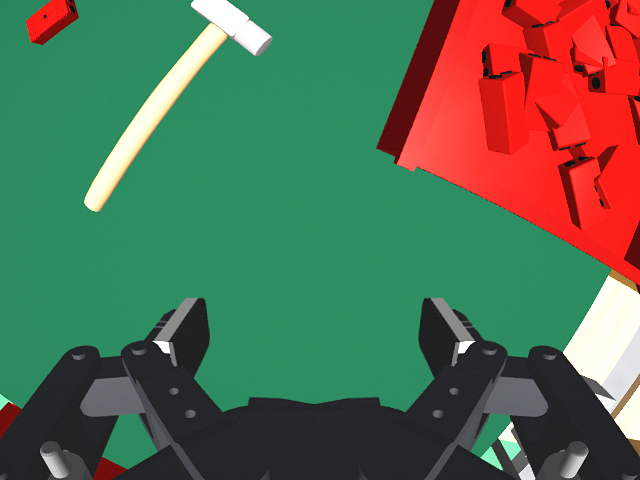

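The picture was taken from the start pose because the move was refused: every key is required. It shows the bin at the right and the mallet at (180,100), with the housing out of view. I'll send the move again with all the keys.

Emit:
jog_arm --plan '[{"tx":0.95,"ty":-0.523,"tz":0.27,"wx":0,"wy":0,"wz":0.222,"claw":0},{"tx":0.95,"ty":-0.523,"tz":0.27,"wx":0,"wy":0,"wz":0.222,"claw":0},{"tx":0.95,"ty":-0.523,"tz":0.27,"wx":0,"wy":0,"wz":0.222,"claw":0},{"tx":0.95,"ty":-0.523,"tz":0.27,"wx":0,"wy":0,"wz":0.222,"claw":0},{"tx":0.95,"ty":-0.523,"tz":0.27,"wx":0,"wy":0,"wz":0.222,"claw":0},{"tx":0.95,"ty":-0.523,"tz":0.27,"wx":0,"wy":0,"wz":0.222,"claw":0},{"tx":0.95,"ty":-0.523,"tz":0.27,"wx":0,"wy":0,"wz":0.222,"claw":0},{"tx":0.95,"ty":-0.523,"tz":0.27,"wx":0,"wy":0,"wz":0.222,"claw":0},{"tx":0.95,"ty":-0.523,"tz":0.27,"wx":0,"wy":0,"wz":0.222,"claw":0},{"tx":0.95,"ty":-0.523,"tz":0.27,"wx":0,"wy":0,"wz":0.222,"claw":0}]'

```text
clock: 2.0
eef_pos: [463.2, -332.0, 150.7]
tool_rot: [3.14, 0.0, 0.077]
force: [-1.1, -0.3, 0.5]
width: 85.2
gripper_force: 0.0
```

```bash
cat > look.py <<'E'
from h import *
import sys
s=ctrl.read_state();p=ctrl.get_image("wrist");save(p,sys.argv[1])
o,d=wrist_cloud(p,s);P=plane(o,d,44)
for r in ctrl.trace(p,"housing_centre")[:2]:
    q=P[r["pixels"]][:,:2].astype(np.float32);print(r["score"],r["extent"],cv2.minAreaRect(q))
i=p["img"].astype(int);m=(i[...,0]>150)&(i[...,1]<90)&(abs(P[...,0]-542)<110)&(abs(P[...,1]+294)<70)
cc=cv2.connectedComponentsWithStats(m.astype(np.uint8))
k=1+cc[2][1:,4].argmax();q=P[cc[1]==k][:,:2].astype(np.float32);print("col",cc[3][k],cc[2][k],cv2.minAreaRect(q))
go(542.5,-294.5,150,4.5)
E
python3 look.py w2
```

```text
col [263.73586452 106.87945006] [  230    22    78   202 10983] ((542.5265502929688, -294.40924072265625), (138.16717529296875, 50.83491516113281), 4.8999505043029785)
rows: [ 0.2739 -0.1052  0.0024] wz -0.0015 psi 4.37 [ 463.  -332.2  150.7] F [-0.31 -0.66 -0.18] [-0.014  0.026  0.054] t 2.1 w 85.47703680184732 q7 -0.81
```

View pics/w2.png

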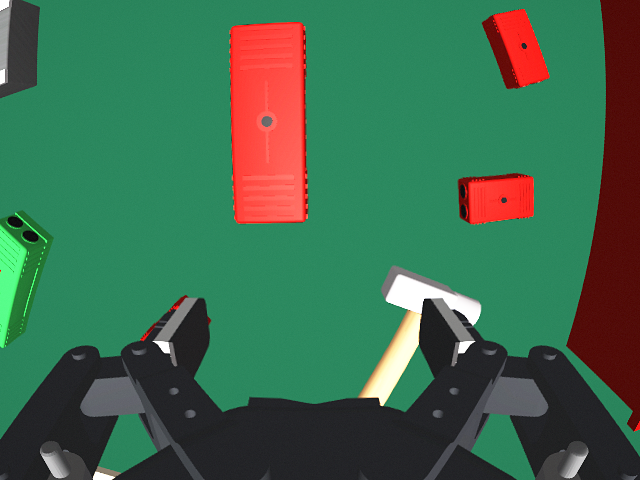

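The wrist view shows the target housing at (267,122), undisturbed. Its top face computes to (542.5,-294.4), yaw 4.9°, 138×51 mm, which agrees with the top camera. I'll descend and grip.

Emit:
jog_arm --plan '[{"tx":0.274,"ty":-0.105,"tz":0.0,"wx":0,"wy":0,"wz":-0.006,"claw":0},{"tx":0.274,"ty":-0.105,"tz":0.1,"wx":0,"wy":0,"wz":-0.006,"claw":0},{"tx":0.274,"ty":-0.105,"tz":0.22,"wx":0,"wy":0,"wz":-0.006,"claw":0},{"tx":0.274,"ty":-0.105,"tz":0.34,"wx":0,"wy":0,"wz":-0.006,"claw":0},{"tx":0.274,"ty":-0.105,"tz":0.43,"wx":0,"wy":0,"wz":-0.006,"claw":0},{"tx":0.274,"ty":-0.105,"tz":0.475,"wx":0,"wy":0,"wz":-0.006,"claw":0},{"tx":0.274,"ty":-0.105,"tz":0.475,"wx":0,"wy":0,"wz":-0.006,"claw":0},{"tx":0.274,"ty":-0.105,"tz":0.475,"wx":0,"wy":0,"wz":-0.006,"claw":0}]'

```text
clock: 2.9
eef_pos: [543.8, -293.6, 8.8]
tool_rot: [3.141, -0.001, 0.087]
force: [0.4, -0.4, 0.3]
width: 85.4
gripper_force: 0.0
```

Emit:
jog_arm --plan '[{"tx":0,"ty":0,"tz":0,"wx":0,"wy":0,"wz":0,"claw":1},{"tx":0,"ty":0,"tz":0,"wx":0,"wy":0,"wz":0,"claw":1},{"tx":0,"ty":0,"tz":0,"wx":0,"wy":0,"wz":0,"claw":1},{"tx":0,"ty":0,"tz":0,"wx":0,"wy":0,"wz":0,"claw":1},{"tx":0,"ty":0,"tz":0,"wx":0,"wy":0,"wz":0,"claw":1},{"tx":0,"ty":0,"tz":0,"wx":0,"wy":0,"wz":0,"claw":1},{"tx":0,"ty":0,"tz":0,"wx":0,"wy":0,"wz":0,"claw":1},{"tx":0,"ty":0,"tz":0,"wx":0,"wy":0,"wz":0,"claw":1}]'

```text
clock: 3.7
eef_pos: [544.4, -293.4, 9.5]
tool_rot: [3.14, -0.002, 0.088]
force: [-0.7, -0.9, 5.3]
width: 49.4
gripper_force: 63.6
```

```bash
python3 -c "
from h import *
go(598,171.5,180,96.8)"
```

```text
rows: [ 0.316  -1.5268 -0.5705] wz -1.0193 psi 5.06 [ 544.4 -293.4    9.5] F [-0.66 -0.87  5.33] [-0.08  0.15 -0.01] t 3.7 w 49.36226906885298 q7 -0.89
```

Gripped at 49.4 mm, near the nominal 50. Lifting and carrying it towards the nest.

Emit:
jog_arm --plan '[{"tx":0,"ty":0,"tz":-0.1,"wx":0,"wy":0,"wz":0,"claw":1},{"tx":0,"ty":0,"tz":-0.25,"wx":0,"wy":0,"wz":0,"claw":1},{"tx":0,"ty":0,"tz":-0.4,"wx":0,"wy":0,"wz":0,"claw":1},{"tx":0,"ty":-0.1,"tz":-0.57,"wx":0,"wy":0,"wz":0,"claw":1},{"tx":0.05,"ty":-0.25,"tz":-0.57,"wx":0,"wy":0,"wz":-0.1,"claw":1},{"tx":0.1,"ty":-0.4,"tz":-0.57,"wx":0,"wy":0,"wz":-0.2,"claw":1},{"tx":0.15,"ty":-0.55,"tz":-0.57,"wx":0,"wy":0,"wz":-0.3,"claw":1},{"tx":0.2,"ty":-0.7,"tz":-0.57,"wx":0,"wy":0,"wz":-0.4,"claw":1},{"tx":0.2,"ty":-0.85,"tz":-0.57,"wx":0,"wy":0,"wz":-0.5,"claw":1},{"tx":0.2,"ty":-0.9,"tz":-0.57,"wx":0,"wy":0,"wz":-0.55,"claw":1},{"tx":0.2,"ty":-0.9,"tz":-0.57,"wx":0,"wy":0,"wz":-0.55,"claw":1}]'

```text
clock: 4.8
eef_pos: [578.7, -13.8, 179.0]
tool_rot: [-3.14, -0.002, 0.96]
force: [-0.5, 0.1, -1.7]
width: 49.4
gripper_force: 63.2
```

```bash
python3 -c "
from h import *
go(598,171.5,180,96.8)"
```

```text
rows: [ 0.5429 -0.3017 -0.0018] wz -0.4645 psi 54.99 [578.7 -13.8 179. ] F [-0.48  0.15 -1.65] [ 0.042 -0.026  0.025] t 4.8 w 49.43336183454698 q7 -0.69
```

Emit:
jog_arm --plan '[{"tx":0.15,"ty":-0.08,"tz":0,"wx":0,"wy":0,"wz":-0.1,"claw":1},{"tx":0.28,"ty":-0.16,"tz":0,"wx":0,"wy":0,"wz":-0.2,"claw":1},{"tx":0.42,"ty":-0.24,"tz":0,"wx":0,"wy":0,"wz":-0.3,"claw":1},{"tx":0.547,"ty":-0.305,"tz":0,"wx":0,"wy":0,"wz":-0.4,"claw":1},{"tx":0.547,"ty":-0.305,"tz":0,"wx":0,"wy":0,"wz":-0.464,"claw":1},{"tx":0.547,"ty":-0.305,"tz":0,"wx":0,"wy":0,"wz":-0.464,"claw":1},{"tx":0.547,"ty":-0.305,"tz":0,"wx":0,"wy":0,"wz":-0.464,"claw":1},{"tx":0.547,"ty":-0.305,"tz":0,"wx":0,"wy":0,"wz":-0.464,"claw":1}]'

```text
clock: 5.6
eef_pos: [600.2, 165.5, 178.7]
tool_rot: [-3.141, 0.002, 1.675]
force: [1.1, -0.0, -2.3]
width: 49.4
gripper_force: 63.1
```

```bash
python3 - <<'E'
from h import *
go(597.8,173.4,100,96.8)
for c in ("side","top"):
    p=ctrl.get_image(c);save(p,c+"2");W=cloud(p);i=p["img"].astype(int)
    red=(i[...,0]>140)&(i[...,1]<90)&(abs(W[...,0]-598)<60)&(abs(W[...,1]-172)<90)&(W[...,2]>150)
    q=W[red];top=np.percentile(q[:,2],90);q=q[q[:,2]>top-5]
    print(c,top,cv2.minAreaRect(q[:,:2].astype(np.float32)))
s=ctrl.read_state();p=ctrl.get_image("wrist");save(p,"w3")
E
```

```text
rows: [ 0.0275 -0.0052  0.2622] wz -0.0093 psi 95.96 [600.2 165.5 178.7] F [ 1.06 -0.05 -2.34] [0.035 0.007 0.024] t 5.6 w 49.41613575248742 q7 -0.4
side 215.72299686193227 ((592.5377197265625, 163.17706298828125), (67.08296966552734, 140.24737548828125), 6.15652322769165)
top 215.33530889601946 ((598.7163696289062, 159.90415954589844), (53.41304016113281, 136.01840209960938), 7.182600021362305)
```

View pics/w3.png

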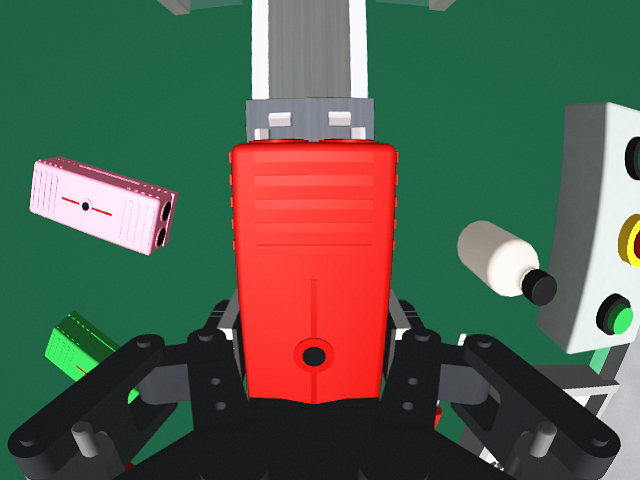

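The wrist view shows the housing held, with its centre dot at (314,356). It points along the nest, and the far locators show at (280,118) and (340,118). I'll locate the dot relative to the tool.

```bash
python3 - <<'E'
from h import *
s=ctrl.read_state();p=ctrl.get_image("wrist");o,d=wrist_cloud(p,s)
M=R.from_euler("xyz",s["tool_rot"]).as_matrix()
g=p["img"].astype(int);m=(g.max(-1)<70);m[:335]=0;m[378:]=0;m[:,:290]=0;m[:,340:]=0
v,u=np.nonzero(m);print("dot",u.mean(),v.mean(),len(u))
P=plane(o,d,s["eef_pos"][2]+34.5);D=P[m].mean(0);print("dot world",D.round(1),"in tool",(M.T@(D-s["eef_pos"])).round(2))
b=(g.min(-1)>150);b[:105]=0;b[140:]=0;b[:,:245]=0;b[:,375:]=0
P=plane(o,d,78);cc=cv2.connectedComponentsWithStats(b.astype(np.uint8))
for k in range(1,cc[0]):
    if cc[2][k,4]>20: print(cc[3][k].round(),cc[2][k],P[cc[1]==k].mean(0).round(1))
go(597.8,173.4,100,96.8)
E
```

```text
dot 313.65269461077844 356.1377245508982 334
dot world [600.8 165.9 213.4] in tool [ -1.28   0.57 -34.5 ]
[279. 120.] [268 113  24  15 306] [569.9 247.4  78. ]
[339. 119.] [328 112  24  15 312] [608.2 252.   78. ]
[261. 134.] [254 129  14  11 139] [558.6 237.1  78. ]
[358. 133.] [351 128  15  12 160] [621.4 244.1  78. ]
rows: [ 0.0204 -0.0053  0.2631] wz -0.0066 psi 96.2 [600.  167.5 178.9] F [-0.33  0.16 -2.48] [ 0.016 -0.023  0.012] t 5.8 w 49.02981634722299 q7 -0.4
```

Emit:
jog_arm --plan '[{"tx":0.02,"ty":-0.007,"tz":0.1,"wx":0,"wy":0,"wz":-0.007,"claw":1},{"tx":0.02,"ty":-0.007,"tz":0.2,"wx":0,"wy":0,"wz":-0.007,"claw":1},{"tx":0.02,"ty":-0.007,"tz":0.26,"wx":0,"wy":0,"wz":-0.007,"claw":1},{"tx":0.02,"ty":-0.007,"tz":0.26,"wx":0,"wy":0,"wz":-0.007,"claw":1},{"tx":0.02,"ty":-0.007,"tz":0.26,"wx":0,"wy":0,"wz":-0.007,"claw":1},{"tx":0.02,"ty":-0.007,"tz":0.26,"wx":0,"wy":0,"wz":-0.007,"claw":1},{"tx":0.02,"ty":-0.007,"tz":0.26,"wx":0,"wy":0,"wz":-0.007,"claw":1},{"tx":0.02,"ty":-0.007,"tz":0.26,"wx":0,"wy":0,"wz":-0.007,"claw":1}]'

```text
clock: 6.6
eef_pos: [597.7, 174.4, 101.9]
tool_rot: [3.14, -0.0, 1.692]
force: [0.6, -0.3, -2.6]
width: 49.1
gripper_force: 63.2
```

```bash
python3 -c "
from h import *
go(597.5,173.2,90,96.8)"
```

```text
rows: [-0.0037 -0.0014  0.0396] wz 0.0016 psi 96.95 [597.7 174.4 101.9] F [ 0.64 -0.34 -2.59] [ 0.027  0.069 -0.008] t 6.6 w 49.10940914615127 q7 -0.43
```

Emit:
jog_arm --plan '[{"tx":-0.004,"ty":0,"tz":0.012,"wx":0,"wy":0,"wz":0,"claw":1},{"tx":-0.004,"ty":0,"tz":0.024,"wx":0,"wy":0,"wz":0,"claw":1},{"tx":-0.004,"ty":0,"tz":0.036,"wx":0,"wy":0,"wz":0,"claw":1},{"tx":-0.004,"ty":0,"tz":0.048,"wx":0,"wy":0,"wz":0,"claw":1},{"tx":-0.004,"ty":0,"tz":0.058,"wx":0,"wy":0,"wz":0,"claw":1},{"tx":-0.004,"ty":0,"tz":0.066,"wx":0,"wy":0,"wz":0,"claw":1},{"tx":-0.004,"ty":0,"tz":0.07,"wx":0,"wy":0,"wz":0,"claw":1},{"tx":-0.004,"ty":0,"tz":0.07,"wx":0,"wy":0,"wz":0,"claw":1}]'

```text
clock: 7.4
eef_pos: [597.2, 173.0, 79.6]
tool_rot: [-3.141, 0.0, 1.692]
force: [0.4, -0.4, -1.9]
width: 49.3
gripper_force: 63.2
```

Inside the locators with no contact force. Key contact would come at z ≈ 77.5, so I'll feel for it in small steps.

Emit:
jog_arm --plan '[{"tx":0,"ty":0,"tz":0.003,"wx":0,"wy":0,"wz":0,"claw":1},{"tx":0,"ty":0,"tz":0.006,"wx":0,"wy":0,"wz":0,"claw":1},{"tx":0,"ty":0,"tz":0.009,"wx":0,"wy":0,"wz":0,"claw":1},{"tx":0,"ty":0,"tz":0.011,"wx":0,"wy":0,"wz":0,"claw":1},{"tx":0,"ty":0,"tz":0.011,"wx":0,"wy":0,"wz":0,"claw":1}]'

```text
clock: 7.9
eef_pos: [597.2, 172.9, 76.4]
tool_rot: [-3.142, 0.0, 1.692]
force: [0.3, -1.0, -2.1]
width: 49.2
gripper_force: 63.2
```

Emit:
jog_arm --plan '[{"tx":0,"ty":0,"tz":0.003,"wx":0,"wy":0,"wz":0,"claw":1},{"tx":0,"ty":0,"tz":0.006,"wx":0,"wy":0,"wz":0,"claw":1},{"tx":0,"ty":0,"tz":0.008,"wx":0,"wy":0,"wz":0,"claw":1},{"tx":0,"ty":0,"tz":0.008,"wx":0,"wy":0,"wz":0,"claw":1}]'

```text
clock: 8.3
eef_pos: [597.2, 172.9, 74.0]
tool_rot: [-3.141, 0.0, 1.692]
force: [0.0, -0.6, -2.6]
width: 49.0
gripper_force: 63.2
```

Emit:
jog_arm --plan '[{"tx":0,"ty":0,"tz":0.003,"wx":0,"wy":0,"wz":0,"claw":1},{"tx":0,"ty":0,"tz":0.006,"wx":0,"wy":0,"wz":0,"claw":1},{"tx":0,"ty":0,"tz":0.009,"wx":0,"wy":0,"wz":0,"claw":1},{"tx":0,"ty":0,"tz":0.012,"wx":0,"wy":0,"wz":0,"claw":1},{"tx":0,"ty":0,"tz":0.012,"wx":0,"wy":0,"wz":0,"claw":1}]'

```text
clock: 8.8
eef_pos: [597.1, 173.0, 70.3]
tool_rot: [-3.141, 0.0, 1.692]
force: [0.1, -0.8, -2.6]
width: 49.0
gripper_force: 63.2
```

Emit:
jog_arm --plan '[{"tx":0,"ty":0,"tz":0.002,"wx":0,"wy":0,"wz":0,"claw":1},{"tx":0,"ty":0,"tz":0.004,"wx":0,"wy":0,"wz":0,"claw":1},{"tx":0,"ty":0,"tz":0.005,"wx":0,"wy":0,"wz":0,"claw":1},{"tx":0,"ty":0,"tz":0.005,"wx":0,"wy":0,"wz":0,"claw":1}]'

```text
clock: 9.2
eef_pos: [597.3, 173.0, 69.5]
tool_rot: [3.141, 0.0, 1.692]
force: [-2.0, -0.8, 2.9]
width: 49.1
gripper_force: 63.9
```

Contact comes at z = 69.5, the bed height, so the hollow is over the key. Releasing and rising.

Emit:
jog_arm --plan '[{"tx":0,"ty":0,"tz":0,"wx":0,"wy":0,"wz":0,"claw":0},{"tx":0,"ty":0,"tz":0,"wx":0,"wy":0,"wz":0,"claw":0},{"tx":0,"ty":0,"tz":0,"wx":0,"wy":0,"wz":0,"claw":0},{"tx":0,"ty":0,"tz":0,"wx":0,"wy":0,"wz":0,"claw":0},{"tx":0,"ty":0,"tz":0,"wx":0,"wy":0,"wz":0,"claw":0},{"tx":0,"ty":0,"tz":-0.1,"wx":0,"wy":0,"wz":0,"claw":0},{"tx":0,"ty":0,"tz":-0.25,"wx":0,"wy":0,"wz":0,"claw":0},{"tx":-0.1,"ty":0,"tz":-0.38,"wx":0,"wy":0,"wz":0,"claw":0},{"tx":-0.25,"ty":0,"tz":-0.38,"wx":0,"wy":0,"wz":0,"claw":0},{"tx":-0.4,"ty":0,"tz":-0.38,"wx":0,"wy":0,"wz":0,"claw":0},{"tx":-0.55,"ty":0,"tz":-0.38,"wx":0,"wy":0,"wz":0,"claw":0},{"tx":-0.65,"ty":0,"tz":-0.38,"wx":0,"wy":0,"wz":0,"claw":0}]'

```text
clock: 10.4
eef_pos: [620.9, -25.3, 183.1]
tool_rot: [-3.141, 0.002, 1.689]
force: [0.3, -0.6, 0.2]
width: 85.1
gripper_force: 0.0
```

```bash
python3 - <<'E'
from h import *
ims=[]
for c in ("side","top"):
    p=ctrl.get_image(c);W=cloud(p);i=p["img"].astype(int)
    near=(abs(W[...,0]-598)<70)&(abs(W[...,1]-172)<100)
    red=(i[...,0]>140)&(i[...,1]<90)&near&(W[...,2]>98)
    q=W[red];A=np.c_[q[:,:2]-[598,172],np.ones(len(q))];f=np.linalg.lstsq(A,q[:,2],rcond=None)[0]
    print(c,np.median(q[:,2]),"slopes",f,cv2.minAreaRect(q[:,:2].astype(np.float32)))
    k=(i.max(-1)<60)&(abs(W[...,0]-621)<25)&(abs(W[...,1]+22)<25)&(W[...,2]>100)
    print("knob",np.nanmean(W[k],0),k.sum())
    ims.append(p["img"])
a=cv2.resize(ims[0][260:460,150:330],(540,600));cv2.imwrite("pics/seat.png",a[:,:,::-1])
go(620.9,-22,200,96.8)
E
```

```text
side 105.00153073251238 slopes [-2.52427889e-03  3.65743520e-04  1.04976332e+02] ((598.461181640625, 171.77688598632812), (51.72669219970703, 140.40811157226562), 7.29407262802124)
knob [619.20009714 -11.7603425  229.82943566] 522
top 103.78369598622658 slopes [-8.94453591e-04 -2.48236425e-03  1.03767229e+02] ((596.5593872070312, 188.5870361328125), (50.766326904296875, 99.93348693847656), 7.598922252655029)
knob [nan nan nan] 0
rows: [ 0.0206  0.0018 -0.0576] wz -0.004 psi 96.44 [621.  -28.3 182.7] F [-0.2  -0.07 -0.29] [ 0.057 -0.025  0.015] t 10.5 w 85.22185260266968 q7 -0.09<stdin>:10: RuntimeWarning: Mean of empty slice
```

View pics/seat.png

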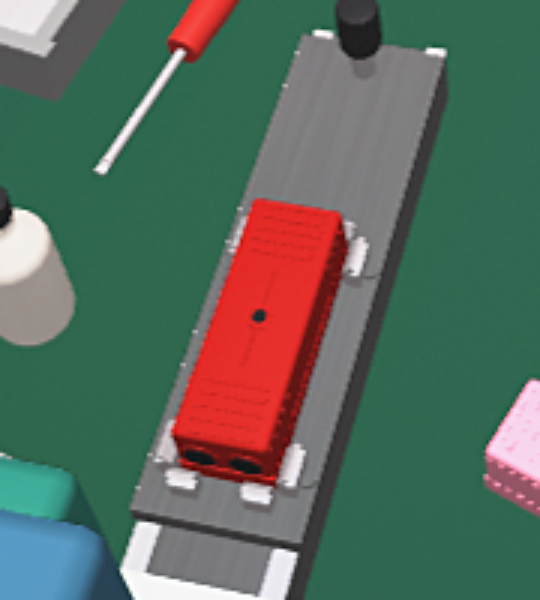

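The side view shows the housing seated between all four locators, with its dot at (259,316). Its top is at 104.4 mm (104 expected), it is level, and its centre is at (598.5,171.8). Next is the knob: I'll straddle it, pinch and push.

Emit:
jog_arm --plan '[{"tx":0.02,"ty":0,"tz":0.0,"wx":0,"wy":0,"wz":-0.004,"claw":0},{"tx":0.02,"ty":0,"tz":0.1,"wx":0,"wy":0,"wz":-0.004,"claw":0},{"tx":0.02,"ty":0,"tz":0.2,"wx":0,"wy":0,"wz":-0.004,"claw":0},{"tx":0.02,"ty":0,"tz":0.28,"wx":0,"wy":0,"wz":-0.004,"claw":0},{"tx":0.02,"ty":0,"tz":0.31,"wx":0,"wy":0,"wz":-0.004,"claw":0},{"tx":0.02,"ty":0,"tz":0.31,"wx":0,"wy":0,"wz":-0.004,"claw":0},{"tx":0.02,"ty":0,"tz":0.31,"wx":0,"wy":0,"wz":-0.004,"claw":0}]'

```text
clock: 11.2
eef_pos: [620.9, -13.2, 91.0]
tool_rot: [3.14, -0.001, 1.7]
force: [0.2, -0.4, -0.4]
width: 85.3
gripper_force: 0.0
```

Emit:
jog_arm --plan '[{"tx":0,"ty":0,"tz":0,"wx":0,"wy":0,"wz":0,"claw":1},{"tx":0,"ty":0,"tz":0,"wx":0,"wy":0,"wz":0,"claw":1},{"tx":0,"ty":0,"tz":0,"wx":0,"wy":0,"wz":0,"claw":1},{"tx":0,"ty":0,"tz":0,"wx":0,"wy":0,"wz":0,"claw":1},{"tx":0,"ty":0,"tz":0,"wx":0,"wy":0,"wz":0,"claw":1},{"tx":0,"ty":0,"tz":0,"wx":0,"wy":0,"wz":0,"claw":1},{"tx":0,"ty":0,"tz":0,"wx":0,"wy":0,"wz":0,"claw":1},{"tx":0,"ty":0,"tz":0,"wx":0,"wy":0,"wz":0,"claw":1},{"tx":0,"ty":0,"tz":0,"wx":0,"wy":0,"wz":0,"claw":1},{"tx":0,"ty":0,"tz":0,"wx":0,"wy":0,"wz":0,"claw":1}]'

```text
clock: 12.2
eef_pos: [619.9, -14.8, 90.7]
tool_rot: [-3.141, 0.0, 1.698]
force: [-2.6, -0.3, 5.6]
width: 24.5
gripper_force: 58.7
```

```bash
python3 -c "
from h import *
s=ctrl.read_state();e=s['eef_pos'];a=np.radians(6.8)
go(e[0]-290*np.sin(a),e[1]+290*np.cos(a),e[2],96.8)"
```

```text
rows: [ 9.666e-01  8.400e-03 -3.000e-04] wz 0.0056 psi 97.3 [619.9 -14.8  90.7] F [-2.6  -0.33  5.6 ] [-0.084  0.468 -0.046] t 12.2 w 24.53671874753153 q7 -0.14
```

Emit:
jog_arm --plan '[{"tx":0.02,"ty":0,"tz":0,"wx":0,"wy":0,"wz":0.001,"claw":1},{"tx":0.06,"ty":0.001,"tz":0,"wx":0,"wy":0,"wz":0.002,"claw":1},{"tx":0.11,"ty":0.001,"tz":0,"wx":0,"wy":0,"wz":0.003,"claw":1},{"tx":0.17,"ty":0.002,"tz":0,"wx":0,"wy":0,"wz":0.004,"claw":1},{"tx":0.23,"ty":0.002,"tz":0,"wx":0,"wy":0,"wz":0.005,"claw":1},{"tx":0.29,"ty":0.003,"tz":0,"wx":0,"wy":0,"wz":0.005,"claw":1},{"tx":0.35,"ty":0.003,"tz":0,"wx":0,"wy":0,"wz":0.005,"claw":1},{"tx":0.41,"ty":0.004,"tz":0,"wx":0,"wy":0,"wz":0.005,"claw":1},{"tx":0.46,"ty":0.004,"tz":0,"wx":0,"wy":0,"wz":0.005,"claw":1},{"tx":0.49,"ty":0.004,"tz":0,"wx":0,"wy":0,"wz":0.005,"claw":1},{"tx":0.5,"ty":0.004,"tz":0,"wx":0,"wy":0,"wz":0.005,"claw":1}]'

```text
clock: 13.3
eef_pos: [602.0, 135.5, 90.7]
tool_rot: [3.141, 0.0, 1.693]
force: [-0.2, -2.7, 7.3]
width: 24.6
gripper_force: 59.0
```

```bash
python3 -c "
from h import *
a=np.radians(6.8)
go(619.9-296*np.sin(a),-14.8+296*np.cos(a),90.7,96.8)"
```

```text
rows: [4.82e-01 1.50e-03 1.00e-04] wz 0.0021 psi 96.99 [602.  135.5  90.7] F [-0.22 -2.74  7.29] [-0.606  0.418  0.234] t 13.3 w 24.57791343176754 q7 -0.37
```

Friction is about 2.7 N, so the nest is sliding freely. Continuing, slower towards the stop.

Emit:
jog_arm --plan '[{"tx":0.03,"ty":0,"tz":0,"wx":0,"wy":0,"wz":0.001,"claw":1},{"tx":0.08,"ty":0.001,"tz":0,"wx":0,"wy":0,"wz":0.002,"claw":1},{"tx":0.14,"ty":0.001,"tz":0,"wx":0,"wy":0,"wz":0.002,"claw":1},{"tx":0.2,"ty":0.001,"tz":0,"wx":0,"wy":0,"wz":0.002,"claw":1},{"tx":0.26,"ty":0.001,"tz":0,"wx":0,"wy":0,"wz":0.002,"claw":1},{"tx":0.32,"ty":0.001,"tz":0,"wx":0,"wy":0,"wz":0.002,"claw":1},{"tx":0.37,"ty":0.001,"tz":0,"wx":0,"wy":0,"wz":0.002,"claw":1},{"tx":0.41,"ty":0.001,"tz":0,"wx":0,"wy":0,"wz":0.002,"claw":1},{"tx":0.44,"ty":0.001,"tz":0,"wx":0,"wy":0,"wz":0.002,"claw":1},{"tx":0.46,"ty":0.001,"tz":0,"wx":0,"wy":0,"wz":0.002,"claw":1},{"tx":0.47,"ty":0.001,"tz":0,"wx":0,"wy":0,"wz":0.002,"claw":1},{"tx":0.47,"ty":0.001,"tz":0,"wx":0,"wy":0,"wz":0.002,"claw":1}]'

```text
clock: 14.5
eef_pos: [585.5, 274.7, 90.7]
tool_rot: [3.141, 0.0, 1.689]
force: [-1.8, -2.4, 6.2]
width: 24.6
gripper_force: 59.1
```

Emit:
jog_arm --plan '[{"tx":0.006,"ty":0,"tz":0,"wx":0,"wy":0,"wz":0,"claw":1},{"tx":0.012,"ty":0,"tz":0,"wx":0,"wy":0,"wz":0,"claw":1},{"tx":0.016,"ty":0,"tz":0,"wx":0,"wy":0,"wz":0,"claw":1},{"tx":0.016,"ty":0,"tz":0,"wx":0,"wy":0,"wz":0,"claw":1}]'

```text
clock: 14.9
eef_pos: [585.4, 274.6, 90.7]
tool_rot: [-3.14, 0.006, 1.687]
force: [-2.4, -8.6, 9.4]
width: 24.4
gripper_force: 59.4
```

Emit:
jog_arm --plan '[{"tx":0.006,"ty":0,"tz":0,"wx":0,"wy":0,"wz":0,"claw":1},{"tx":0.012,"ty":0,"tz":0,"wx":0,"wy":0,"wz":0,"claw":1},{"tx":0.012,"ty":0,"tz":0,"wx":0,"wy":0,"wz":0,"claw":1}]'

```text
clock: 15.2
eef_pos: [585.4, 274.6, 90.6]
tool_rot: [-3.139, 0.011, 1.685]
force: [-2.4, -14.4, 12.8]
width: 24.4
gripper_force: 59.7
```

```bash
python3 - <<'E'
from h import *
s=ctrl.read_state();print(s["eef_pos"].round(1),s["force"].round(1),s["torque"].round(2))
p=ctrl.get_image("side");a=cv2.resize(p["img"][230:480,60:360],(720,600));cv2.imwrite("pics/home.png",a[:,:,::-1])
p=ctrl.get_image("wrist");save(p,"w4");a=np.hstack([cv2.resize(a,(400,400)),cv2.resize(p["img"],(400,400))]);cv2.imwrite("pics/home.png",a[:,:,::-1])
E
```

```text
[585.4 274.6  90.6] [ -2.4 -14.4  12.8] [-2.75  0.36  0.5 ]
```

View pics/home.png

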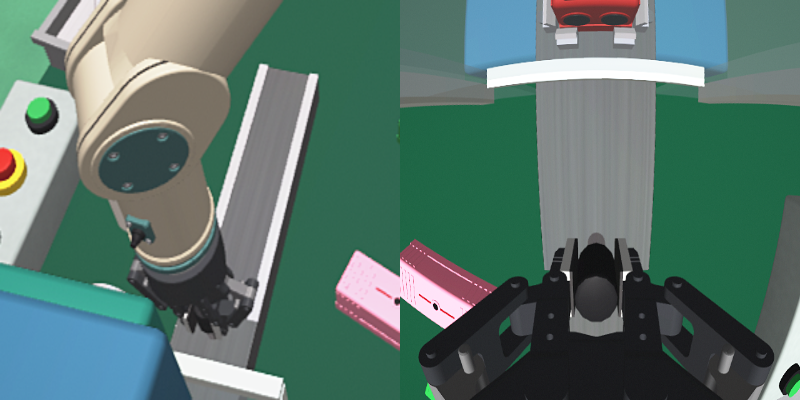

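The wrist view shows the housing inside the guard, with its near end at about (595,15), and the knob still between the pads at (597,300). I'll check the actual travel from the knob position.

```bash
python3 - <<'E'
from h import *
s=ctrl.read_state();p=ctrl.get_image("wrist");o,d=wrist_cloud(p,s)
def at(u,v,z): return plane(o,d,z)[int(v),int(u)].round(1)
print("knob top",at(315,360,122), at(315,335,122),at(315,385,122))
i=p["img"]
for t in("housing_centre","nest_knob"):
    for r in ctrl.trace(p,t)[:2]: print(t,round(r["score"],2),np.round(r["extent"]))
# near end locators (bright) rows<60
b=(i.astype(int).min(-1)>150);b[60:]=0;b[:,:220]=0;b[:,410:]=0
P=plane(o,d,78);cc=cv2.connectedComponentsWithStats(b.astype(np.uint8))
for k in range(1,cc[0]):
    if cc[2][k,4]>20: print(cc[3][k].round(),cc[2][k],P[cc[1]==k].mean(0).round(1))
r=i[:60].astype(int);m=(r[...,0]>120)&(r[...,1]<90);m[:,:200]=0;m[:,430:]=0
print("red px rows/cols",[ (x.min(),x.max()) for x in np.nonzero(m)])
# side/top: anything of knob/locators through guard
p=ctrl.get_image("top");W=cloud(p)
q=W[(abs(W[...,0]-580)<100)&(abs(W[...,1]-372)<40)&(W[...,2]>100)&(W[...,2]<300)];print("guard",np.nanpercentile(q,[5,50,95],axis=0).round() if len(q) else 0)
E
```

```text
knob top [587.1 270.  122. ] [585.9 280.4 122. ] [588.4 258.7 122. ]
housing_centre 0.94 [ 77. 341. 152. 105.]
housing_centre 0.61 [ 46. 471.  15.  18.]
nest_knob 0.71 [313. 243. 196. 292.]
[236.  17.] [228   0  21  33 521] [540.  393.9  78. ]
[388.  16.] [377   0  21  32 522] [602.8 401.2  78. ]
[266.  43.] [248  33  36  21 667] [553.9 382.5  78. ]
[359.  43.] [342  33  36  21 660] [592. 387.  78.]
red px rows/cols [(np.int64(0), np.int64(32)), (np.int64(242), np.int64(383))]
guard [[485. 347. 111.]
 [532. 353. 158.]
 [582. 359. 200.]]
```

View pics/w4.png

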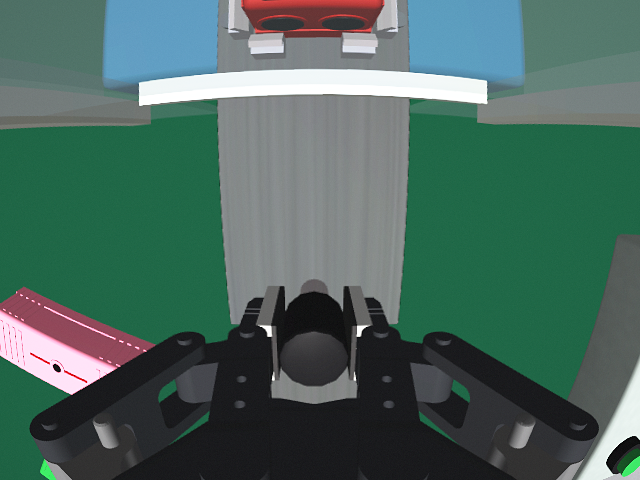

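Emit:
jog_arm --plan '[{"tx":-0.012,"ty":0,"tz":0,"wx":0,"wy":0,"wz":0,"claw":1},{"tx":-0.022,"ty":0,"tz":0,"wx":0,"wy":0,"wz":0,"claw":1},{"tx":-0.022,"ty":0,"tz":0,"wx":0,"wy":0,"wz":0,"claw":0},{"tx":-0.022,"ty":0,"tz":0,"wx":0,"wy":0,"wz":0,"claw":0},{"tx":-0.022,"ty":0,"tz":0,"wx":0,"wy":0,"wz":0,"claw":0},{"tx":-0.022,"ty":0,"tz":0,"wx":0,"wy":0,"wz":0,"claw":0},{"tx":-0.022,"ty":0,"tz":-0.1,"wx":0,"wy":0,"wz":0,"claw":0},{"tx":-0.022,"ty":0,"tz":-0.2,"wx":0,"wy":0,"wz":0,"claw":0},{"tx":-0.15,"ty":0,"tz":-0.2,"wx":0,"wy":0,"wz":0,"claw":0},{"tx":-0.3,"ty":0,"tz":-0.2,"wx":0,"wy":0,"wz":0,"claw":0},{"tx":-0.45,"ty":0,"tz":-0.2,"wx":0,"wy":0,"wz":0,"claw":0},{"tx":-0.55,"ty":0,"tz":-0.2,"wx":0,"wy":0,"wz":0,"claw":0}]'

```text
clock: 16.7
eef_pos: [604.3, 114.6, 150.0]
tool_rot: [-3.141, 0.002, 1.685]
force: [0.6, -0.7, -0.6]
width: 85.5
gripper_force: 0.0
```

```bash
python3 - <<'E'
from h import *
for n in("top","side"):
    p=ctrl.get_image(n);save(p,n+"_end");W1=cloud(p);W0=np.load(n+".npz")["W"]
    for W,i,c in((W0,np.load(n+".npz")["img"],(621,-22)),(W1,p["img"],(586,275))):
        m=(np.hypot(W[...,0]-c[0],W[...,1]-c[1])<30)&(W[...,2]>95)&(W[...,2]<135)
        q=W[m];print(n,"knob",m.sum(),q.mean(0).round(1) if len(q) else 0,cv2.minAreaRect(q[:,:2].astype(np.float32))[:2] if len(q) else 0)
        e=(abs(W[...,2]-60)<6)&(abs(W[...,0]-c[0])<40)&(W[...,1]<c[1]+10)&(W[...,1]>c[1]-60)
        q=W[e];print(" plate end",len(q),np.percentile((q[:,:2]@[-.118,.993]),2).round(1) if len(q) else 0)
E
```

```text
top knob 158 [618.6 -24.8 117.5] ((620.85595703125, -24.592212677001953), (24.728065490722656, 24.395017623901367))
 plate end 409 -116.8
top knob 0 0 0
 plate end 0 0
side knob 266 [618.6 -16.2 115.2] ((620.9786376953125, -19.84490394592285), (26.187231063842773, 25.58161163330078))
 plate end 467 -113.3
side knob 381 [583.9 271.6 117.2] ((586.0106811523438, 269.0137939453125), (24.81194305419922, 24.856367111206055))
 plate end 1003 178.5
```

Every measure gives ~291 mm of travel. Either the nest started ~8 mm in, or it stopped short. I'll check the knob-to-guard distance (95 mm at home), then push again from behind with the fingers shut.

```bash
python3 - <<'E'
from h import *
a=np.radians(6.8);D=np.array([-np.sin(a),np.cos(a)]);N=np.array([np.cos(a),np.sin(a)])
for n in("top","side"):
    for W,t in((np.load(n+".npz")["W"],"before"),(cloud(ctrl.get_image(n)),"now")):
        l=W[...,:2]@D;c=W[...,:2]@N
        for z0,z1 in((85,180),(180,245),(245,262)):
            m=(l>250)&(l<330)&(abs(c-614)<160)&(W[...,2]>z0)&(W[...,2]<z1)
            print(n,t,z0,m.sum(),np.percentile(l[m],[5,25,50,75,95]).round(1) if m.sum()>20 else "")
k=np.array([586,270]);print("knob l",k@D,"bed0 l",np.array([598,171.7])@D)
b=k-50*D;go(b[0],b[1],150,96.8);b=k-30*D;go(b[0],b[1],95,96.8)
E
```

```text
top before 85 2770 [283.9 286.4 287.3 288.  297.6]
top before 180 2538 [284.2 286.5 287.4 288.2 317.6]
top before 245 1425 [283.8 285.2 289.3 293.8 297.5]
top now 85 480 [283.9 285.8 287.2 287.8 288.6]
top now 180 1071 [284.1 286.4 287.4 288.1 320.5]
top now 245 988 [284.  285.8 290.4 294.6 297.9]
side before 85 0 
side before 180 376 [292.  293.6 293.9 294.3 301. ]
side before 245 1231 [287.6 290.9 295.  299.3 301.2]
side now 85 1 
side now 180 375 [291.4 293.7 294.  294.4 300.9]
side now 245 1230 [287.8 291.  295.2 299.4 301.2]
knob l 198.71596176115543 bed0 l 99.68660469460481
rows: [ 3.42e-01 -1.20e-03  2.00e-04] wz -0.0023 psi 96.59 [604.1 118.5 150. ] F [-0.14  0.3   0.41] [ 0.088 -0.013  0.025] t 16.9 w 85.38474388326631 q7 -0.31
rows: [ 0.4086 -0.0015  0.1836] wz -0.0023 psi 96.59 [604.1 118.5 150. ] F [-0.14  0.3   0.41] [ 0.088 -0.013  0.025] t 16.9 w 85.38474388326631 q7 -0.31
```

The guard's mid-plane is at l ≈ 292.7 and the knob at 198.7, so they are 94 mm apart (95 at home). The bed started 193 mm from the guard instead of 200, so the nest began ~7–8 mm in and is now home. One gentle push from behind will rule out any spring-back.

Emit:
jog_arm --plan '[{"tx":0.12,"ty":0,"tz":0,"wx":0,"wy":0,"wz":0,"claw":1},{"tx":0.24,"ty":0,"tz":0,"wx":0,"wy":0,"wz":0,"claw":1},{"tx":0.33,"ty":0,"tz":0,"wx":0,"wy":0,"wz":0,"claw":1},{"tx":0.35,"ty":-0.001,"tz":0.03,"wx":0,"wy":0,"wz":-0.002,"claw":1},{"tx":0.35,"ty":-0.001,"tz":0.05,"wx":0,"wy":0,"wz":-0.002,"claw":1},{"tx":0.35,"ty":-0.001,"tz":0.1,"wx":0,"wy":0,"wz":-0.002,"claw":1},{"tx":0.35,"ty":-0.001,"tz":0.15,"wx":0,"wy":0,"wz":-0.002,"claw":1},{"tx":0.35,"ty":-0.001,"tz":0.18,"wx":0,"wy":0,"wz":-0.002,"claw":1},{"tx":0.37,"ty":-0.001,"tz":0.18,"wx":0,"wy":0,"wz":-0.002,"claw":1},{"tx":0.39,"ty":-0.001,"tz":0.18,"wx":0,"wy":0,"wz":-0.002,"claw":1}]'

```text
clock: 17.9
eef_pos: [590.1, 234.9, 95.7]
tool_rot: [-3.141, -0.0, 1.69]
force: [0.2, -0.4, 0.8]
width: -0.2
gripper_force: 0.0
```

Emit:
jog_arm --plan '[{"tx":0.015,"ty":0,"tz":0,"wx":0,"wy":0,"wz":0,"claw":1},{"tx":0.03,"ty":0,"tz":0,"wx":0,"wy":0,"wz":0,"claw":1},{"tx":0.045,"ty":0,"tz":0,"wx":0,"wy":0,"wz":0,"claw":1},{"tx":0.055,"ty":0,"tz":0,"wx":0,"wy":0,"wz":0,"claw":1},{"tx":0.055,"ty":0,"tz":0,"wx":0,"wy":0,"wz":0,"claw":1}]'

```text
clock: 18.4
eef_pos: [589.3, 244.2, 96.8]
tool_rot: [-3.141, 0.01, 1.687]
force: [0.3, -12.6, 5.5]
width: 0.1
gripper_force: 6.1
```

It is hard against the stop: 12.6 N with no movement, against 2.5 N of sliding friction. Backing away and checking the arm is clear.

Emit:
jog_arm --plan '[{"tx":-0.05,"ty":0,"tz":0,"wx":0,"wy":0,"wz":0,"claw":1},{"tx":-0.13,"ty":0,"tz":0,"wx":0,"wy":0,"wz":0,"claw":1},{"tx":-0.2,"ty":0,"tz":-0.1,"wx":0,"wy":0,"wz":0,"claw":1},{"tx":-0.3,"ty":0,"tz":-0.2,"wx":0,"wy":0,"wz":0,"claw":1},{"tx":-0.4,"ty":0,"tz":-0.3,"wx":0,"wy":0,"wz":0,"claw":1},{"tx":-0.5,"ty":0,"tz":-0.35,"wx":0,"wy":0,"wz":0,"claw":1},{"tx":-0.5,"ty":0,"tz":-0.35,"wx":0,"wy":0,"wz":0,"claw":1},{"tx":-0.5,"ty":0,"tz":-0.35,"wx":0,"wy":0,"wz":0,"claw":1}]'

```text
clock: 19.2
eef_pos: [606.3, 102.1, 201.7]
tool_rot: [3.14, -0.001, 1.689]
force: [-0.1, 1.1, -0.7]
width: -0.2
gripper_force: 0.0
```

```bash
python3 - <<'E'
from h import *
W=cloud(ctrl.get_image("side"))
m=(np.hypot(W[...,0]-586,W[...,1]-275)<30)&(W[...,2]>95)&(W[...,2]<135);print(cv2.minAreaRect(W[m][:,:2].astype(np.float32)))
s=ctrl.read_state();print(s["eef_pos"],s["force"],s["clock"])
print(ctrl.finish_job())
E
```

```text
((586.2654418945312, 269.28192138671875), (24.670438766479492, 25.51197624206543), 65.3553237915039)
[605.61509425 103.44816352 201.01899374] [ 0.03636458  0.13941671 -0.1047671 ] 19.25
the job is handed in; nothing more can be done
None
```

The red housing seated flat on the bed at the first try (no end-for-end turn needed), the nest is pushed in against its stop and released, and the job was handed in at 19.25 s; I measured about 291 mm of travel and judged that home from the knob-to-guard distance (94 of 95 mm) and the hard stop, and no verdict came back.

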